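# Take the blanching basket off its barbed drain hook and set it in the pot

### The arm

A 6-joint arm with a two-finger parallel gripper is mounted at the origin on the work surface. World frame = base frame: x ahead of the robot, y to its left, z up, the work surface at z = 0. Lengths are in mm, angles in rad, forces in N, time in s.
With the tool pointing down it reaches from about 375 to 900 mm from the base axis. Payload 3.1 kg.
Tool frame: the origin (TCP) lies at the centre of the arm's flange, where the gripper is bolted on; the fingertips stand 182 mm ahead of it and the grasp point (between the pads) lies 164 mm ahead of it; x points along the fingers, y is the direction in which the jaws open and shut, and the axes are right-handed (so a half turn about x gives the same grasp; the last joint's range is limited). The gripper opens to 87 mm and grips with 3 to 60 N. Pads are 19 mm wide; open, the fingers measure 117 mm over their backs; the gripper's body (75 mm by 190 mm) begins 51 mm behind the grasp point.
Start: joints at [1.002, 0.527, 1.433, -0, 1.181, -0.178], TCP at [237.461, 578.109, 404.748] pointing down, gripper open.
Joint ranges: [-3.08, 3.08], [-0.75, 2.2], [0.22, 2.44], [-1.43, 4.57], [0, 2.65], [-2.85, 2.85]. Speed limits (rad/s): [2.79, 2.79, 3.14, 3.14, 3.14, 3.14].

### API

Orientations are given as a unit quaternion [w, x, y, z].
In Python, from cell import readout, eyes, ticket gives the robot as it stands.
- The arm moves only by the tool drive_tool, never from a script. Its argument "targets" is a list of rows, each a list of 4 numbers: the shift along the tool's x, y, z in mm, then the turn about the tool's x in degrees. In form: [[x, y, z, spin], ...]. A call has 1 to 12 rows; each row is the pose to reach, as a shift and turn from the pose commanded when the call began, along the tool's axes at that moment; what a row does not reach only later rows make up. A row lasts 1/12 s, in which the tool goes at most 41.7 mm and 7.16 degrees, less where a joint would pass 70% of its speed; a pose out of reach is approached as far as the arm can. A call with a gripper value outside its range is refused whole. "hand" is the gripper's target within -1 to 1 (fully open at 1, half-way at 0, shut at -1), set as the call begins (left out, the last holds). The fingers move at their own pace and stop on an object; "newtons" is the grip in N (left out, the last holds). Time passes only in rows, so rows that repeat a pose let the fingers close. It gives the time, the measured TCP pose, the force and the opening at its end, in the units of the state.
- readout.get_obs(): the state, without advancing time (a new reading comes with each control period).
- eyes.read_camera(name): name is "side" or "top" or "wrist"; returns (picture, depth): 400x640x3 uint8, red, green, blue; 400x640 float32, mm along the optical axis (not along the pixel's ray), 0 where there is no reading.
- eyes.get_calibration(name): a dict with "intrinsics" (3x3 intrinsics, pixels), "dist_coeffs" ([k1, k2, p1, p2, k3] as OpenCV has them; the pictures are not rectified), "view" (4x4, takes a point from world to camera coordinates); the wrist camera has in their place "hand_eye" (4x4, takes a point from camera to tool coordinates, whose origin is the TCP and whose axes are the tool frame's). Camera axes: x right, y up, looking along -z (the intrinsics and any distortion apply to the point x, -y, -z); pixel columns grow to the right and rows downward; lengths in mm; the calibration is good to about 2 mm. A picture is of the moment at which its call begins: read the wrist's pose just before it. get_calibration takes no time and is no camera call.
- ticket.hand_in(): hands the job in, once; it reports no verdict.
Trained networks look in the newest picture that a camera, given by its name, has taken for a name from the list of things; names that differ only in an ending like _2 or _b are one class to them, and where a whole thing is asked for, a point or a joint stands for the part that bears it (a point fixed in the world has none). Each returns a list of dicts, best first, with "conf" (0 to 1); they miss things now and then, are a little off and sometimes report something else, mostly with a low value. They report only what shows in the picture. A call takes as long as a camera call. They do not tell look-alikes from the thing itself.
- eyes.spot_in(camera, query): "box" ([left, top, right, bottom] in pixels, round what is visible of it).
- eyes.regions_of(camera, query): "mask" (400x640 bool, what is visible of it) and "box" ([left, top, right, bottom] in pixels, round what is visible of it).
- eyes.place_of(camera, query): "xy" ([column, row] in pixels: a listed point, or the origin of a listed thing).
The state is a dict: "time_s": time; "q": joint angles; "qd": joint speeds; "effort": joint torques, N m; "ee_pos": TCP position; "eef_rot": TCP orientation; "wrist_force": force on the tool from outside, world axes, zero at the start; "moment": the same for the moment, N m; "finger_gap": finger opening in mm.
Only numpy, scipy, OpenCV 4.12 (cv2) and the standard library are available. Lean on these libraries where they do the work, as an engineer would, in place of code of your own. Each camera call takes 0.05 s, during which the arm holds its last target. There are 200 camera calls.

### The job

Take the wire blanching basket down from the barbed hook of the drain stand: lift it, tip its foot outwards and work its eye back over the bent-up end, feeling your way so that the hook is never wrenched. Then lower it gently into the pot so that it stands upright on the pot's floor, and let go; leave the pot, the hammer, the wrench and the filter housing where they are.

Things in the scene. Friction and masses are not known exactly. Their poses are not given: they have to be found in the camera images.
- basket_grip (a point): Centre of the black grip block at the top of the basket's upright handle: 14 mm (x) by 38 mm (y) by 50 mm high, flat faces. Axes of the basket: z up along the handle, x through the eye (when hung: along the hook arm, away from the post), y across the handle. The basket weighs 0.22 to 0.37 kg; its underside is 220 mm below this point, its rim 150 mm below.
- basket_eye (a point): Centre of the clear opening (17.5 mm high, 22 mm wide) in the handle, 67 mm below the grip's centre. It lies between two upright 6 mm wires and two 6 mm cross bars; the upper bar's axis is 12 mm above, the lower one's 12 mm below. At the start the hook arm passes through it, the upper bar rests on the arm and the basket hangs upright. Axes as for the grip.
- basket_bar (a point): Middle of the eye's lower cross bar, on its axis (round, 6 mm thick, along y), 78.5 mm below the grip's centre. Upright, the eye cannot pass the hook's bent-up end; with the foot tipped outwards (hook x) by about 43 degrees it passes with 2 to 5 mm of play in all, if this bar follows the outer face of the end piece closely. Axes as for the grip.
- basket_foot (a point): Centre of the underside of the round wire basket, which is 120 mm across and 70 mm high. Axes as for the grip.
- stand: Fixed stainless drain stand; the origin is the foot of its post on the table. A 16 mm post with a 26 mm collar rises to 242 mm; x points along its single level hook arm, z up. Under the hook lies a drip tray 16 mm high, reaching 188 mm out from the post along x and 75 mm to either side.
- hook_arm (a point): Middle of the straight, level hook arm, an 8 mm round bar, on its axis, 230 mm above the table. The hook is rigid; neither it nor the post may be pushed or pulled with more than 12 N. Axes as for the stand.
- hook_bend (a point): Where the arm's axis, 140 mm out from the post's, turns up. From here an end piece (same bar, 36 mm long) slopes up and outwards in the x-z plane; a 6 mm barb 8 mm long points from its tip back and down, 42 degrees off the end piece. Use has bent the end piece: it rises at 36 to 72 degrees from level, not measured; feel for it. Its top is at most 39 mm above here. Axes as for the stand.
- pot_in (a point): Centre of the inner floor of a round stainless pot, 5 mm above the table: 180 mm across, 85 mm high, 172 mm across inside, two loop handles near the rim reaching 126 mm from the middle along its y axis; 1.3 kg, loose on the table.
- housing_mid (a point): Bystander: centre of a white plastic water-filter housing standing upright on the table, 258 mm high, 118 mm across at the collar near its top; this point is 129 mm up.
- wrench: Bystander: steel wrench 180 mm long lying flat along its x axis, 8 mm high; the origin is its middle, on the table.
- hammer: Bystander: hammer 260 mm long lying along its x axis, head at +x (up to 50 mm to either side), 26 mm high; the origin is its middle, on the table.
There are look-alikes about, which are no part of the job. What is shaped like the part that bears basket_grip but red is not meant.

How it is judged:
By the outcome, as a careful person would: the job done as asked, in the order asked, and still so for the second after the job is handed in, with the robot touching nothing.
It also fails if it takes over 72 s, if anything falls off the work surface, if the arm or the gripper's body presses on something with over 40 N, if the wrist force passes 120 N, or if a joint passes its speed limit or range.

## Working session

There is one attempt and no reset: what is moved stays moved. The work goes in short steps, Python scripts to look and compute and a tool call to move; the robot and the scene stay as the last step left them, time stands still between calls to the robot, and variables do not carry over. Pictures are saved under pics/ and viewed, about 8 in all and at most 12, crops included, and the job is handed in when it is done.

Besides the shell and the picture viewer there is one more tool, called after "Call:" as a command line: name --pt "numbers of a row" for each row, then --argument value for the rest. drive_tool: Moves the arm, as the interface text tells. Its arguments: {"type":"object","properties":{"targets":{"type":"array"},"hand":{"type":"number"},"newtons":{"type":"number"}},"required":["targets"]}

```bash
ls; mkdir -p pics
cat > h.py <<'E'
import numpy as np, cv2
from cell import readout, eyes, ticket
from scipy.spatial.transform import Rotation as R
def pose():
    o=readout.get_obs(); q=np.array(o['eef_rot']); return np.array(o['ee_pos']), R.from_quat(q[[1,2,3,0]]).as_matrix(), o
def cam2world(name):
    c=eyes.get_calibration(name)
    if name=='wrist':
        p,r,_=pose(); T=np.eye(4); T[:3,:3]=r; T[:3,3]=p
        M=T@np.array(c['hand_eye'])
    else: M=np.linalg.inv(np.array(c['view']))
    return M,np.array(c['intrinsics']),np.array(c['dist_coeffs'])
def ray(name,uv,cal=None):
    M,K,d=cal or cam2world(name)
    n=cv2.undistortPoints(np.array(uv,float).reshape(-1,1,2),K,d).reshape(-1,2)
    D=np.c_[n[:,0],-n[:,1],-np.ones(len(n))]
    return M[:3,3],D@M[:3,:3].T   # D scaled so depth along axis =1
def pt(name,uv,depth,cal=None):
    o,D=ray(name,uv,cal); return o+D*np.atleast_1d(depth)[:,None]
def proj(name,P,cal=None):
    M,K,d=cal or cam2world(name); Mi=np.linalg.inv(M)
    c=np.atleast_2d(P)@Mi[:3,:3].T+Mi[:3,3]; c=c*[1,-1,-1]
    return cv2.projectPoints(c.reshape(-1,1,3),np.zeros(3),np.zeros(3),K,d)[0].reshape(-1,2)
def tri(a,uva,b,uvb):
    oa,da=ray(a,uva); ob,db=ray(b,uvb); da,db=da[0],db[0]
    s=np.linalg.lstsq(np.c_[da,-db],ob-oa,rcond=None)[0]
    A=oa+s[0]*da;B=ob+s[1]*db; return (A+B)/2,np.linalg.norm(A-B)
E
python3 - <<'E'
from h import *
ims=[]
for n in('side','top'):
    im,d=eyes.read_camera(n); np.savez(f'{n}.npz',im=im,d=d); ims.append(im)
    M,_,_=cam2world(n); print(n,'cam at',M[:3,3].round(),'look',-M[:3,2].round(2))
    for q in ['basket_grip','basket_eye','basket_foot','stand','hook_arm','hook_bend','pot_in','housing_mid','wrench','hammer']:
        for r in eyes.place_of(n,q)[:3]:
            u,v=np.array(r['xy']); ui,vi=int(np.clip(u,0,639)),int(np.clip(v,0,399))
            print(q,round(r['conf'],2),(round(u,1),round(v,1)),pt(n,[u,v],d[vi,ui]).round()[0])
cv2.imwrite('pics/a.png',cv2.cvtColor(np.vstack(ims)[:, :],cv2.COLOR_RGB2BGR)[:, :] if 0 else cv2.resize(cv2.cvtColor(np.vstack(ims),cv2.COLOR_RGB2BGR),(480,600)))
cv2.imwrite('pics/side.png',cv2.cvtColor(ims[0],cv2.COLOR_RGB2BGR));cv2.imwrite('pics/top.png',cv2.cvtColor(ims[1],cv2.COLOR_RGB2BGR))
p,r,o=pose(); print(p,r.round(2),o)
E
```

```text
pics
side cam at [ 444.  699. 1211.] look [ 0.1  -0.66 -0.74]
basket_grip 0.95 (np.float64(327.6), np.float64(172.3)) [ 559. -217.  319.]
basket_grip 0.94 (np.float64(385.8), np.float64(101.7)) [ 423. -698.  225.]
basket_grip 0.59 (np.float64(419.3), np.float64(196.3)) [ 302. -247.  240.]
basket_eye 0.96 (np.float64(388.6), np.float64(116.3)) [ 407. -692.  168.]
basket_eye 0.91 (np.float64(326.7), np.float64(194.1)) [ 587. -436.    1.]
basket_eye 0.75 (np.float64(411.8), np.float64(210.2)) [ 312. -260.  165.]
basket_foot 0.85 (np.float64(326.5), np.float64(227.9)) [ 565. -286.    1.]
basket_foot 0.79 (np.float64(382.6), np.float64(149.3)) [ 411. -702.    4.]
basket_foot 0.73 (np.float64(406.6), np.float64(241.8)) [ 304. -269.    5.]
stand 0.69 (np.float64(351.0), np.float64(257.6)) [ 472. -174.   10.]
stand 0.67 (np.float64(232.7), np.float64(300.3)) [789.  33.  11.]
stand 0.61 (np.float64(340.4), np.float64(363.9)) [459. 168.   3.]
hook_arm 0.75 (np.float64(334.8), np.float64(196.5)) [ 535. -209.  237.]
hook_bend 0.93 (np.float64(315.8), np.float64(187.3)) [ 595. -243.  229.]
pot_in
[... 1799 characters left out ...]

 [-1.   -0.    0.  ]] {'time_s': 1.1, 'q': array([ 1.00247836e+00,  5.27510265e-01,  1.43269171e+00, -1.82393348e-05,
        1.18143236e+00, -1.78510860e-01]), 'qd': array([ 5.66041493e-05,  5.46243459e-04, -4.54457502e-04, -5.54238448e-04,
       -1.53395991e-03, -1.15191044e-04]), 'effort': array([-6.51489154e-05, -4.40032411e+01, -1.76986688e+01,  6.33026473e-02,
        5.06011827e-02, -9.24325747e-06]), 'ee_pos': array([237.47559773, 578.10358479, 404.74472966]), 'eef_rot': array([ 0.69371932,  0.13692843,  0.69371897, -0.13696022]), 'wrist_force': array([-0.08394597, -0.06153946,  0.57687827]), 'moment': array([-0.03946818,  0.00704115,  0.01519699]), 'finger_gap': 86.74787906941377}
```

View pics/side.png

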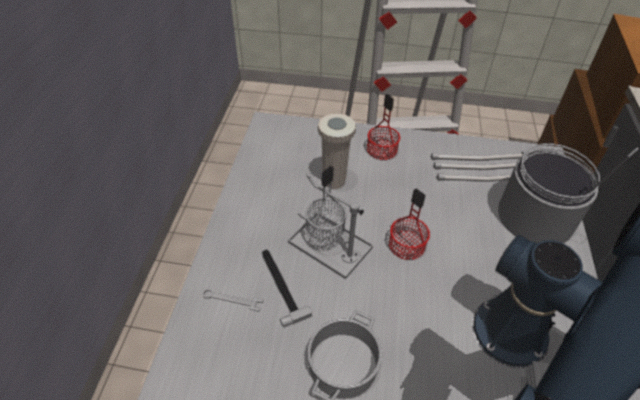

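View pics/top.png

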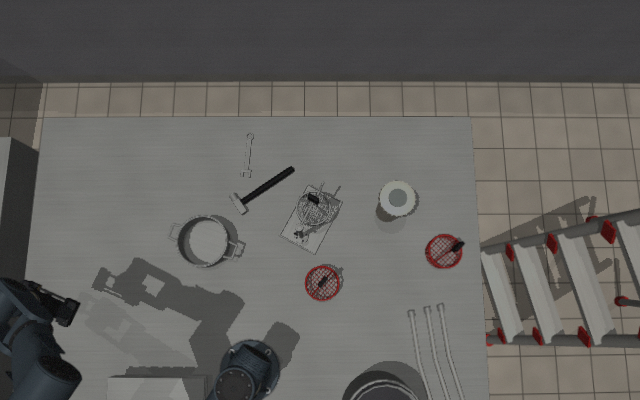

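Possible grips: the black one on the steel basket, side (328,172) / top (313,200); one on a red basket, side (386,102) / top (457,245); and one on a red basket, side (419,196) / top (324,281). I choose the steel basket hanging on the stand. Next I'll fly over it for a close wrist view.

Call:
drive_tool --pt "-120 -60 60 0" --pt "-215 -300 290 0" --pt "-215 -300 290 0" --pt "-215 -300 290 0" --pt "-215 -300 290 0" --pt "-215 -300 290 0" --pt "-215 -300 290 0" --pt "-215 -300 290 0" --pt "-215 -300 290 0" --pt "-215 -300 290 0" --pt "-215 -300 290 0" --pt "-215 -300 290 0" --hand 1

```text
time_s: 2.1
ee_pos: [392.8, 187.2, 622.5]
eef_rot: [0.696, 0.138, 0.691, -0.138]
wrist_force: [0.1, -0.7, 0.2]
finger_gap: 87.1
```

Call:
drive_tool --pt "0 -314 290 0" --pt "0 -314 290 0" --pt "0 -314 290 0" --pt "0 -314 290 0" --pt "0 -314 290 0" --pt "0 -314 290 0" --pt "0 -314 290 0" --pt "0 -314 290 0" --pt "0 -314 290 0" --pt "0 -314 290 0" --pt "0 -314 290 0" --pt "0 -314 290 0"

```text
time_s: 3.1
ee_pos: [541.4, -213.5, 618.4]
eef_rot: [0.693, 0.138, 0.694, -0.138]
wrist_force: [0.8, -0.3, 0.1]
finger_gap: 87.0
```

Run:
```python
from h import *
p,r,o=pose(); print(p.round(1),r.round(3).tolist(),o['time_s'],o['q'].round(2),o['wrist_force'].round(2))
cal=cam2world('wrist'); print(np.array(eyes.get_calibration('wrist')['hand_eye']).round(2).tolist(),cal[1].tolist())
im,d=eyes.read_camera('wrist'); np.savez('w1.npz',im=im,d=d)
for q in ['basket_grip','basket_eye','basket_bar','hook_bend','hook_arm','stand']:
    for e in eyes.place_of('wrist',q)[:2]:
        u,v=e['xy']; ui,vi=int(np.clip(u,0,639)),int(np.clip(v,0,399))
        print(q,round(e['conf'],2),round(u,1),round(v,1),pt('wrist',[u,v],d[vi,ui],cal).round(1)[0])
cv2.imwrite('pics/w1.png',cv2.cvtColor(im,cv2.COLOR_RGB2BGR))
```

```text
[ 541.4 -213.5  618.4] [[-0.001, 0.384, 0.923], [0.0, 0.923, -0.384], [-1.0, -0.0, -0.001]] 3.1 [-0.57  0.3   1.22 -0.    1.62 -1.74] [ 0.84 -0.31  0.13]
[[0.0, 0.29, -0.96, 20.9], [1.0, 0.0, 0.0, -1.02], [0.0, -0.96, -0.29, -81.97], [0.0, 0.0, 0.0, 1.0]] [[305.7749803171698, 0.0, 323.43611410928594], [0.0, 305.7749803171698, 202.97837275465972], [0.0, 0.0, 1.0]]
basket_grip 0.63 318.9 214.2 [ 554.5 -225.3  313.4]
basket_eye 0.69 319.7 197.9 [ 559.2 -227.4  237.4]
basket_eye 0.68 17.7 209.5 [  368.4 -1099.2  -196.7]
basket_bar 0.87 228.0 17.6 [ 305.2 -255.   142.5]
basket_bar 0.8 23.4 212.7 [ 418.6 -698.5  145.6]
hook_bend 0.85 318.9 232.0 [ 601.4 -246.3  234.8]
stand 0.9 327.4 114.7 [ 471.9 -181.2  241.4]
stand 0.42 425.5 175.2 [653.5 -47.1  16.8]
```

View pics/w1.png

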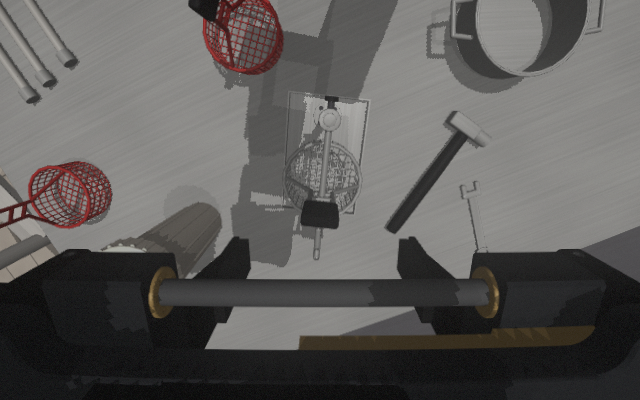

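The wrist view shows the steel basket with its black grip at (320,213). The hook runs from the post at (328,118), passes under the grip, and ends at a tip near (317,258). The look-alikes are both red. Next, the depth along the end piece and the exact grip pose.

Run:
```python
from h import *
z=np.load('w1.npz'); im,d=z['im'],z['d']; cal=cam2world('wrist')
post=np.array([471.9,-181.2]);
for v in range(222,264,2):
    us=np.arange(308,328); P=pt('wrist',np.c_[us,np.full(20,v)],d[v,us],cal); k=P[:,2]>215
    k&=P[:,2]<330
    if k.any(): print(v,us[k][0],us[k][-1],P[k].mean(0).round(1),P[k][:,2].max().round(1))
print('arm')
for v in range(128,200,10):
    us=np.arange(308,345); P=pt('wrist',np.c_[us,np.full(len(us),v)],d[v,us],cal); k=(P[:,2]>222)&(P[:,2]<245)
    if k.any(): print(v,P[k].mean(0).round(1),P[k][:,2].max().round(1),k.sum())
# grip block: dark pixels high
vs,us=np.mgrid[195:232,295:345]; uv=np.c_[us.ravel(),vs.ravel()]; P=pt('wrist',uv,d[uv[:,1],uv[:,0]],cal)
k=(P[:,2]>300)&(P[:,2]<330); Q=P[k]; print('grip top',len(Q),Q.mean(0).round(1),np.percentile(Q[:,2],[5,50,95]).round(1))
r=cv2.minAreaRect(Q[:,:2].astype(np.float32)); print(r, cv2.boxPoints(r).round(1).tolist())
# post collar top
vs,us=np.mgrid[100:135,310:345]; uv=np.c_[us.ravel(),vs.ravel()]; P=pt('wrist',uv,d[uv[:,1],uv[:,0]],cal); k=(P[:,2]>236)&(P[:,2]<250); Q=P[k]; print('post',len(Q),Q.mean(0).round(1)); print(cv2.minEnclosingCircle(Q[:,:2].astype(np.float32)))
cv2.imwrite('pics/w1c.png',cv2.cvtColor(cv2.resize(im[95:270,270:380],None,fx=4,fy=3.4,interpolation=cv2.INTER_CUBIC),cv2.COLOR_RGB2BGR))
```

```text
222 308 327 [ 560.2 -224.3  317.9] 318.8
224 308 327 [ 562.2 -225.1  317.9] 319.1
226 314 327 [ 565.4 -223.3  317.3] 318.4
228 316 321 [ 596.7 -239.8  234.7] 235.3
230 315 321 [ 599.2 -241.5  234.3] 235.8
232 315 320 [ 600.5 -242.7  236.8] 238.7
234 315 320 [ 602.3 -243.4  238.8] 240.4
236 315 320 [ 604.1 -244.2  240.7] 242.4
238 315 320 [ 605.8 -244.8  243. ] 244.2
240 314 320 [ 607.3 -246.1  244.9] 247.8
242 314 320 [ 609.2 -246.9  246.4] 247.6
244 314 319 [ 610.3 -247.9  249.2] 250.1
246 314 319 [ 612.1 -248.7  250.9] 252.3
248 314 319 [ 613.5 -249.1  253.6] 257.5
250 314 318 [ 613.4 -249.6  259.2] 261.0
252 313 319 [ 616.2 -250.8  258.4] 260.5
254 313 319 [ 618.3 -251.7  259.3] 261.5
256 313 319 [ 620.5 -252.6  260. ] 260.9
258 313 318 [ 622.3 -254.   261. ] 262.2
arm
128 [ 485.8 -180.   241.9] 244.0 16
138 [ 495.7 -187.1  234.7] 235.9 7
148 [ 506.1 -192.6  234.6] 236.2 7
158 [ 516.7 -198.2  234.3] 235.6 7
168 [ 527.6 -203.9  233.8] 235.2 7
178 [ 538.5 -209.7  233.8] 235.4 7
188 [ 549.6 -215.6  234.3] 236.5 7
198 [ 560.5 -218.4  240.1] 241.7 22
grip top 667 [ 557.8 -221.2  314.9] [303.1 317.1 318.6]
((559.273681640625, -222.04006958007812), (37.75521469116211, 14.081448554992676), 61.841888427734375) [[544.2000122070312, -235.39999389648438], [556.5999755859375, -242.0], [574.4000244140625, -208.6999969482422], [562.0, -202.10000610351562]]
post 418 [ 476.8 -176.6  242.2]
((473.7705383300781, -173.1376190185547), 17.516454696655273)
```

View pics/w1c.png

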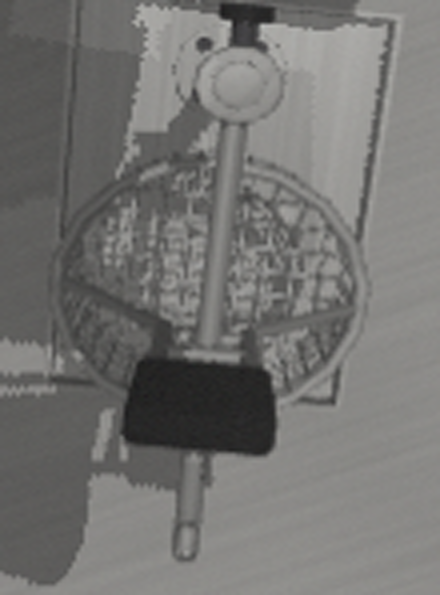

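The numbers agree with the description: grip top at z≈317 and centred at (559,-222), arm heading −28°, bend near (600,-242). The end piece rises at about 48°, so an eye tilt of about 28–35° gives 3–5 mm of play. The tool can only spin about the vertical. I'll therefore hold the block softly by its y faces and let it pivot, with the end piece tipping it through the lower bar.

Call:
drive_tool --pt "15 -1 20 5.4" --pt "50 -1 20 5.4" --pt "80 -1 20 5.4" --pt "105 -1 20 5.4" --pt "125 -1 20 5.4" --pt "140 -1 20 5.4" --pt "150 -1 20 5.4" --pt "157 -1 20 5.4" --pt "162 -1 20 5.4" --pt "162 -1 20 5.4" --pt "162 -1 20 5.4"

```text
time_s: 4.37
ee_pos: [559.0, -218.7, 458.5]
eef_rot: [0.687, 0.169, 0.686, -0.17]
wrist_force: [1.3, -0.5, 0.1]
finger_gap: 86.9
```

Run:
```python
from h import *
p,r,o=pose(); print(p.round(1),r.round(3).tolist(),o['time_s'],o['wrist_force'].round(2),o['moment'].round(3))
```

```text
[ 559.  -218.7  458.5] [[0.001, 0.465, 0.885], [-0.001, 0.885, -0.465], [-1.0, -0.0, 0.001]] 4.3667 [ 1.28 -0.46  0.09] [-0.004 -0.016 -0.01 ]
```

Call:
drive_tool --pt "0 0 0 0" --pt "0 0 0 0" --pt "0 0 0 0" --pt "0 0 0 0" --pt "0 0 0 0" --pt "0 0 0 0" --hand -1 --newtons 10

```text
time_s: 4.87
ee_pos: [558.7, -218.8, 457.9]
eef_rot: [0.687, 0.169, 0.686, -0.17]
wrist_force: [0.9, -0.1, 0.4]
finger_gap: 54.8
```

Call:
drive_tool --pt "2 -2.6 1.8 0" --pt "2 -2.6 1.8 0" --pt "2 -2.6 1.8 0" --pt "2 -2.6 1.8 0" --pt "2 -2.6 1.8 0" --pt "2 -2.6 1.8 0"

```text
time_s: 5.37
ee_pos: [559.1, -222.0, 455.6]
eef_rot: [0.686, 0.169, 0.687, -0.17]
wrist_force: [-0.6, -0.8, -1.3]
finger_gap: 38.2
```

Call:
drive_tool --pt "0 0 0 0" --pt "0 0 0 0" --pt "0 0 0 0" --pt "0 0 0 0"

```text
time_s: 5.7
ee_pos: [559.1, -221.9, 455.7]
eef_rot: [0.686, 0.169, 0.687, -0.169]
wrist_force: [0.3, -1.7, -0.9]
finger_gap: 38.1
```

```bash
cat >> h.py <<'E'
U=np.array([.883,-.469,0]);N=np.array([.469,.883,0]);BEND=np.array([600.3,-241.9,230.])
def st():
    p,r,o=pose(); g=p+r[:,0]*164-BEND; f=np.array(o['wrist_force'])
    print('t',round(o['time_s'],2),'grip s,n,z rel bend',np.round([g@U,g@N,g[2]],1),'F s,n,z',np.round([f@U,f@N,f[2]],2),'M s,n,z',np.round([np.array(o['moment'])@U,np.array(o['moment'])@N,o['moment'][2]],3),'gap',round(o['finger_gap'],1))
    return p,r
E
python3 -c "
from h import *
print(st())"
```

```text
t 5.7 grip s,n,z rel bend [-45.8  -1.7  61.7] F s,n,z [ 1.04 -1.32 -0.88] M s,n,z [-0.214 -0.102 -0.027] gap 38.1
(array([ 559.12949512, -221.90436472,  455.65136359]), array([[-1.50346290e-04,  4.65335083e-01,  8.85134587e-01],
       [ 6.21495156e-05,  8.85134600e-01, -4.65335079e-01],
       [-9.99999987e-01, -1.49507170e-05, -1.61997054e-04]]))
```

Call:
drive_tool --pt "-2 0 0 0" --pt "-4 0 0 0" --pt "-5 0 0 0" --pt "-5 0 0 0" --pt "-5 0 0 0"

```text
time_s: 6.12
ee_pos: [559.1, -221.8, 460.7]
eef_rot: [0.686, 0.17, 0.687, -0.169]
wrist_force: [-0.2, -0.5, -3.3]
finger_gap: 38.5
```

```bash
python3 -c "
from h import *
st()"
```

```text
t 6.12 grip s,n,z rel bend [-45.9  -1.5  66.7] F s,n,z [ 0.03 -0.57 -3.34] M s,n,z [ 0.019 -0.042  0.069] gap 38.5
```

Call:
drive_tool --pt "-1 0 0 0" --pt "-2 0 0 0" --pt "-2.5 0 0 0" --pt "-2.5 0 0 0"

```text
time_s: 6.45
ee_pos: [559.2, -221.9, 463.5]
eef_rot: [0.687, 0.169, 0.686, -0.17]
wrist_force: [0.1, 0.5, -3.3]
finger_gap: 37.9
```

```bash
python3 -c "
from h import *
st()"
```

```text
t 6.45 grip s,n,z rel bend [-45.6  -1.6  69.5] F s,n,z [-0.19  0.51 -3.25] M s,n,z [-0.033  0.008  0.015] gap 37.9
```

Call:
drive_tool --pt "0 0 6 0" --pt "0 0 13 0" --pt "0 0 20 0" --pt "0 0 27 0" --pt "0 0 34 0" --pt "0 0 39 0" --pt "0 0 43 0" --pt "0 0 45 0" --pt "0 0 45 0" --pt "0 0 45 0"

```text
time_s: 7.28
ee_pos: [598.9, -242.8, 463.1]
eef_rot: [0.686, 0.17, 0.687, -0.169]
wrist_force: [-0.9, 0.4, -2.3]
finger_gap: 37.8
```

```bash
python3 -c "
from h import *
st()"
```

```text
t 7.28 grip s,n,z rel bend [-0.9 -1.4 69.1] F s,n,z [-0.98 -0.06 -2.34] M s,n,z [-0.019  0.045 -0.02 ] gap 37.8
```

Call:
drive_tool --pt "0 0 1 0" --pt "-0.5 0 2 0" --pt "-1 0 3 0" --pt "-1.5 0 4 0" --pt "-1.5 0 4 0" --pt "-1.5 0 4 0"

```text
time_s: 7.78
ee_pos: [602.5, -244.7, 464.8]
eef_rot: [0.687, 0.169, 0.686, -0.169]
wrist_force: [0.1, 0.1, -3.3]
finger_gap: 38.1
```

```bash
python3 -c "
from h import *
st()"
```

```text
t 7.78 grip s,n,z rel bend [ 3.3 -1.5 70.8] F s,n,z [ 0.03  0.14 -3.32] M s,n,z [ 0.01  -0.002  0.041] gap 38.1
```

Call:
drive_tool --pt "-1 0 1 0" --pt "-2.2 0 1.7 0" --pt "-2.2 0 1.7 0" --pt "-2.2 0 1.7 0"

```text
time_s: 8.12
ee_pos: [604.1, -245.5, 467.1]
eef_rot: [0.687, 0.169, 0.686, -0.169]
wrist_force: [0.4, -0.5, -3.0]
finger_gap: 37.8
```

```bash
python3 -c "
from h import *
st()"
```

```text
t 8.12 grip s,n,z rel bend [ 5.1 -1.4 73.1] F s,n,z [ 0.59 -0.25 -2.98] M s,n,z [ 0.    -0.003 -0.06 ] gap 37.8
```

Call:
drive_tool --pt "-1 0 0 0" --pt "-2 0 -0.5 0" --pt "-2.5 0 -0.5 0" --pt "-2.5 0 -0.5 0" --pt "-2.5 0 -0.5 0"

```text
time_s: 8.53
ee_pos: [603.8, -245.4, 469.2]
eef_rot: [0.687, 0.169, 0.686, -0.17]
wrist_force: [1.0, -1.4, -6.4]
finger_gap: 38.0
```

```bash
python3 -c "
from h import *
st()"
```

```text
t 8.53 grip s,n,z rel bend [ 4.9 -1.5 75.2] F s,n,z [ 1.53 -0.75 -6.37] M s,n,z [-0.031 -0.502 -0.006] gap 38.0
```

Call:
drive_tool --pt "0 0 -1.5 0" --pt "-0.5 0 -3 0" --pt "-1 0 -4.5 0" --pt "-1.3 0 -6 0" --pt "-1.3 0 -6 0"

```text
time_s: 8.95
ee_pos: [597.9, -242.3, 470.3]
eef_rot: [0.686, 0.17, 0.687, -0.169]
wrist_force: [1.6, -1.9, -8.8]
finger_gap: 38.1
```

```bash
python3 -c "
from h import *
st()"
```

```text
t 8.95 grip s,n,z rel bend [-2.1 -1.4 76.3] F s,n,z [ 2.25 -0.9  -8.83] M s,n,z [-0.08  -0.35   0.008] gap 38.1
```

```bash
cat > look.py <<'E'
import sys
from h import *
p,r=st(); cal=cam2world('wrist'); im,d=eyes.read_camera('wrist'); np.savez('w.npz',im=im,d=d)
cv2.imwrite('pics/'+sys.argv[1],cv2.cvtColor(cv2.resize(im[100:400,170:470],(750,600),interpolation=cv2.INTER_CUBIC),cv2.COLOR_RGB2BGR))
s2,d2=eyes.read_camera('side'); cv2.imwrite('pics/s_'+sys.argv[1],cv2.cvtColor(cv2.resize(s2[120:270,260:400],(700,600),interpolation=cv2.INTER_CUBIC) if 0 else cv2.resize(s2[140:270,270:400],(600,600),interpolation=cv2.INTER_CUBIC),cv2.COLOR_RGB2BGR))
vs,us=np.mgrid[100:400,250:400]; uv=np.c_[us.ravel(),vs.ravel()]; D=d[uv[:,1],uv[:,0]]; P=pt('wrist',uv,D,cal)
g=p+r[:,0]*164; q=P-g; s,n,z=q@U,q@N,q[:,2]
k=(D>0)&(abs(n)<15)&(abs(s)<40)&(z>-40)&(z<40)&(im[uv[:,1],uv[:,0]].max(1)<90)
for a in range(-40,40,3):
    m=k&(s>=a)&(s<a+3)
    if m.sum()>3: print(a+1.5,m.sum(),np.percentile(z[m],[5,50,95]).round(1))
E
python3 look.py l1.png
```

```text
t 8.95 grip s,n,z rel bend [-2.1 -1.4 76.3] F s,n,z [ 2.25 -0.9  -8.83] M s,n,z [-0.08  -0.35   0.008] gap 38.1
-5.5 86 [ 6.7 12.1 14. ]
-2.5 1431 [-19.6  -2.2  11.3]
0.5 98 [-24.9 -22.9 -18.5]
3.5 48 [-39.5  23.7  24.5]
6.5 313 [22.4 23.3 24.2]
9.5 49 [22.  22.7 23.1]
```

View pics/l1.png

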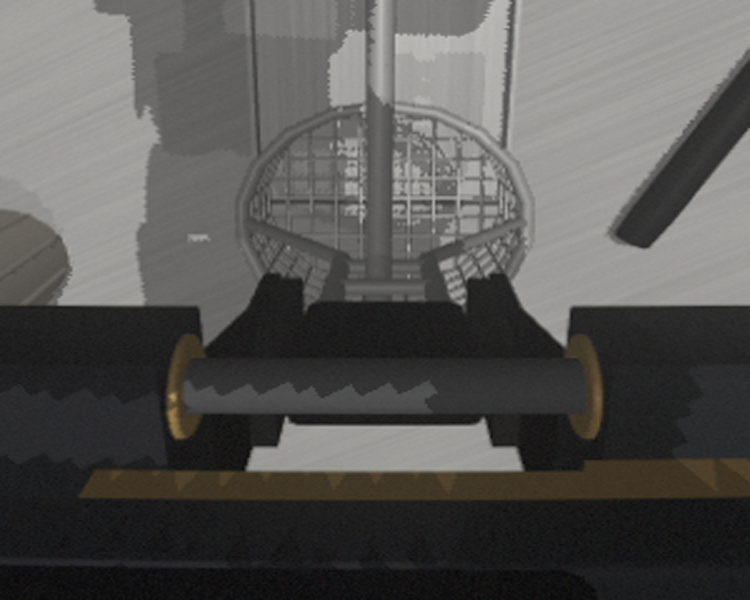

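```bash
cat > tilt.py <<'E'
from h import *
import sys
p,r=st(); cal=cam2world('wrist')
if len(sys.argv)<2: im,d=eyes.read_camera('wrist')
else: zz=np.load('w.npz'); im,d=zz['im'],zz['d']
vs,us=np.mgrid[100:400,250:400]; uv=np.c_[us.ravel(),vs.ravel()]; D=d[uv[:,1],uv[:,0]]; P=pt('wrist',uv,D,cal)
g=p+r[:,0]*164; q=P-g; s,n,z=q@U,q@N,q[:,2]
k=(D>0)&(abs(n)<15)&(abs(s)<45)&(z>-26)&(z<40)&(im[uv[:,1],uv[:,0]].max(1)<90)
for a in range(-28,32,4):
    m=k&(z>=a)&(z<a+4)
    if m.sum()>5: print('z',a+2,m.sum(),'s',np.percentile(s[m],[5,50,95]).round(1))
m=k&(z<15)&(z>-18)
if m.sum()>50:
    c=np.polyfit(z[m],s[m],1); print('tilt deg (foot out +)',np.degrees(np.arctan(-c[0])).round(1))
E
python3 tilt.py x
```

```text
t 9.05 grip s,n,z rel bend [-2.1 -1.4 76.4] F s,n,z [ 2.18  0.47 -8.18] M s,n,z [-0.078 -0.345  0.002] gap 37.6
z -26 29 s [-0.9 -0.6 -0.4]
z -22 121 s [-1.4 -1.  -0.6]
z -18 140 s [-1.7 -1.4 -1. ]
z -14 136 s [-2.1 -1.7 -1.2]
z -10 154 s [-2.4 -2.  -1.7]
z -6 159 s [-2.8 -2.4 -2. ]
z -2 175 s [-3.1 -2.7 -2.3]
z 2 184 s [-3.5 -3.  -2.6]
z 6 202 s [-4.  -3.4 -2.9]
z 10 228 s [-4.2 -3.7 -3.2]
z 14 87 s [-4.6 -4.  -3.6]
z 22 346 s [5.  6.7 8.4]
z 26 42 s [4.3 5.2 6.6]
tilt deg (foot out +) 4.8
```

View pics/s_l1.png

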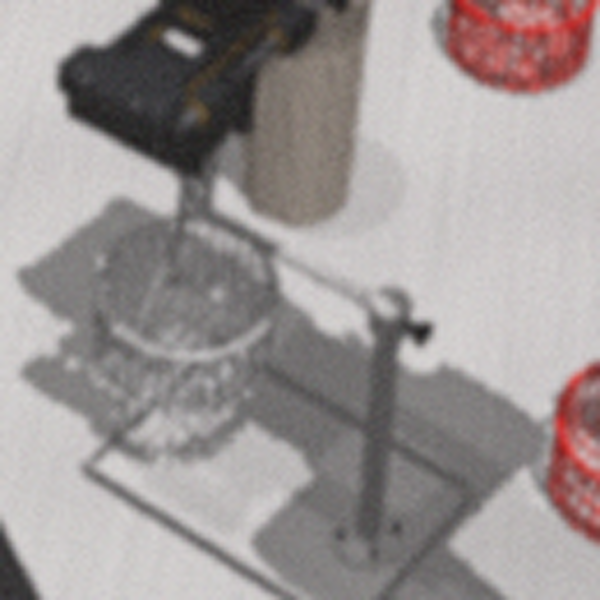

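Call:
drive_tool --pt "0 0 -1.5 0" --pt "0 0 -3 0" --pt "0.3 0 -4.5 0" --pt "0.6 0 -6 0" --pt "0.6 0 -6 0"

```text
time_s: 9.47
ee_pos: [592.9, -239.6, 470.6]
eef_rot: [0.687, 0.169, 0.686, -0.17]
wrist_force: [2.7, -1.4, -7.0]
finger_gap: 37.8
```

```bash
python3 tilt.py | egrep 'grip|tilt'
```

```text
t 9.47 grip s,n,z rel bend [-7.5 -1.5 76.6] F s,n,z [ 3.08  0.01 -6.96] M s,n,z [-0.086 -0.573  0.008] gap 37.8
tilt deg (foot out +) 8.4
```

Call:
drive_tool --pt "0 0 -2 0" --pt "0 0 -4 0" --pt "0.3 0 -6 0" --pt "0.6 0 -8 0" --pt "0.8 0 -8 0"

```text
time_s: 9.93
ee_pos: [585.6, -235.8, 469.9]
eef_rot: [0.687, 0.169, 0.686, -0.17]
wrist_force: [2.6, -0.9, -5.2]
finger_gap: 37.8
```

```bash
python3 tilt.py | egrep 'grip|tilt'
```

```text
t 9.93 grip s,n,z rel bend [-15.7  -1.5  75.9] F s,n,z [ 2.73  0.46 -5.17] M s,n,z [ 0.029 -0.653  0.03 ] gap 37.8
tilt deg (foot out +) 13.6
```

Call:
drive_tool --pt "0 0 -2 0" --pt "0 0 -4 0" --pt "0.3 0 -6 0" --pt "0.6 0 -8 0" --pt "0.8 0 -10 0" --pt "0.8 0 -10 0"

```text
time_s: 10.48
ee_pos: [576.8, -231.2, 468.3]
eef_rot: [0.686, 0.169, 0.687, -0.169]
wrist_force: [5.2, -2.7, -8.0]
finger_gap: 37.6
```

```bash
python3 tilt.py | egrep 'grip|tilt'
```

```text
t 10.48 grip s,n,z rel bend [-25.8  -1.6  74.3] F s,n,z [ 5.85  0.06 -8.03] M s,n,z [-0.027 -0.896 -0.008] gap 37.6
tilt deg (foot out +) 20.1
```

Call:
drive_tool --pt "0.3 0 -1 0" --pt "0.6 0 -2 0" --pt "1.2 0 -3 0" --pt "1.2 0 -3 0"

```text
time_s: 10.87
ee_pos: [574.4, -230.0, 467.5]
eef_rot: [0.687, 0.169, 0.686, -0.17]
wrist_force: [4.7, -1.4, -6.7]
finger_gap: 37.8
```

```bash
python3 tilt.py | egrep 'grip|tilt'
```

```text
t 10.87 grip s,n,z rel bend [-28.2  -1.7  73.5] F s,n,z [ 4.84  0.93 -6.71] M s,n,z [-0.004 -0.898  0.014] gap 37.8
tilt deg (foot out +) 21.6
```

Call:
drive_tool --pt "0.4 0 -1 0" --pt "0.8 0 -2 0" --pt "1.2 0 -3 0" --pt "1.7 0 -4 0" --pt "1.7 0 -4 0"

```text
time_s: 11.33
ee_pos: [571.0, -228.2, 466.2]
eef_rot: [0.687, 0.169, 0.686, -0.17]
wrist_force: [5.2, -2.9, -6.4]
finger_gap: 37.9
```

```bash
python3 tilt.py | egrep 'grip|tilt'
```

```text
t 11.33 grip s,n,z rel bend [-32.   -1.7  72.2] F s,n,z [ 6.   -0.14 -6.39] M s,n,z [-0.031 -0.938 -0.003] gap 37.9
tilt deg (foot out +) 23.8
```

Call:
drive_tool --pt "0.5 0 -1 0" --pt "1 0 -2 0" --pt "1.5 0 -3 0" --pt "2 0 -4 0" --pt "2 0 -4 0"

```text
time_s: 11.8
ee_pos: [567.5, -226.4, 464.5]
eef_rot: [0.687, 0.169, 0.686, -0.17]
wrist_force: [3.9, -3.0, -4.8]
finger_gap: 38.2
```

```bash
python3 tilt.py | egrep 'grip|tilt'
```

```text
t 11.8 grip s,n,z rel bend [-35.8  -1.7  70.5] F s,n,z [ 4.84 -0.79 -4.82] M s,n,z [ 0.004 -0.926  0.029] gap 38.2
tilt deg (foot out +) 25.6
```

Call:
drive_tool --pt "0.5 0 -1 0" --pt "1 0 -2 0" --pt "1.5 0 -3 0" --pt "2 0 -4 0" --pt "2.3 0 -5 0" --pt "2.3 0 -5 0"

```text
time_s: 12.35
ee_pos: [563.3, -224.2, 462.3]
eef_rot: [0.688, 0.169, 0.685, -0.17]
wrist_force: [5.5, -3.3, -4.4]
finger_gap: 38.0
```

```bash
python3 tilt.py | egrep 'grip|tilt'
```

```text
t 12.35 grip s,n,z rel bend [-40.4  -1.7  68.3] F s,n,z [ 6.36 -0.35 -4.39] M s,n,z [-0.013 -0.94  -0.012] gap 38.0
tilt deg (foot out +) -9.7
```

```bash
python3 tilt.py
```

```text
t 12.4 grip s,n,z rel bend [-40.4  -1.7  68.4] F s,n,z [ 6.14 -0.2  -4.05] M s,n,z [ 0.039 -0.993  0.002] gap 38.1
z 10 23 s [-7.1 -7.  -6.9]
z 14 415 s [-7.8 -6.9 -5.6]
z 18 63 s [-7.1 -6.4 -5.8]
tilt deg (foot out +) -6.0
```

Call:
drive_tool --pt "0 0 0 0" --pt "0 0 0 0" --pt "0 0 0 0" --newtons 40

```text
time_s: 12.7
ee_pos: [563.3, -224.2, 462.4]
eef_rot: [0.688, 0.169, 0.685, -0.17]
wrist_force: [5.0, -2.7, -3.7]
finger_gap: 37.2
```

```bash
cat > both.py <<'E'
from h import *
import sys
st(); a,d=eyes.read_camera('wrist'); np.savez('w.npz',im=a,d=d); b,_=eyes.read_camera('side')
f=lambda x,w: cv2.resize(x,(w,600),interpolation=cv2.INTER_CUBIC)
u,v=map(int,(sys.argv[2:4] if len(sys.argv)>3 else (322,200)))
cv2.imwrite('pics/'+sys.argv[1],cv2.cvtColor(np.hstack([f(a[80:330,230:410],400),f(b[v-60:v+60,u-40:u+40],400)]),cv2.COLOR_RGB2BGR))
E
python3 both.py b1.png
```

```text
t 12.7 grip s,n,z rel bend [-40.4  -1.7  68.4] F s,n,z [ 5.7  -0.03 -3.75] M s,n,z [-0.014 -0.97   0.047] gap 37.2
```

View pics/b1.png

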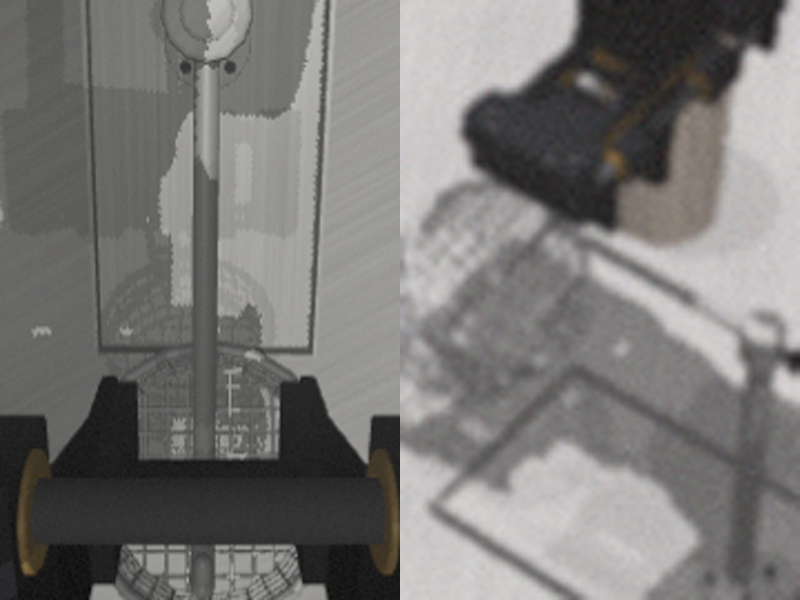

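The basket is clearly tipped outwards with its eye on the end piece, and the hook tip is visible in the left panel at (203,560). I'll follow the outer face upwards in small steps and watch the force.

Call:
drive_tool --pt "-1 0 1.2 0" --pt "-2 0 2.2 0" --pt "-3 0 3 0" --pt "-4 0 4 0" --pt "-4 0 4 0"

```text
time_s: 13.22
ee_pos: [566.0, -225.6, 463.9]
eef_rot: [0.685, 0.17, 0.688, -0.169]
wrist_force: [4.2, -3.3, -12.2]
finger_gap: 37.2
```

```bash
python3 tilt.py|egrep -v ' s '; python3 -c "
from h import *
st()"
```

```text
t 13.22 grip s,n,z rel bend [-38.6  -1.7  69.9] F s,n,z [  5.28  -0.9  -12.21] M s,n,z [-0.048 -0.572 -0.015] gap 37.2
tilt deg (foot out +) 15.8
t 13.27 grip s,n,z rel bend [-38.6  -1.7  69.9] F s,n,z [  4.6    0.81 -10.65] M s,n,z [-0.058 -0.617 -0.031] gap 37.4
```

Call:
drive_tool --pt "0.5 0 1 0" --pt "0.5 0 2 0" --pt "0.5 0 3 0" --pt "0.5 0 3 0"

```text
time_s: 13.6
ee_pos: [568.8, -226.9, 465.4]
eef_rot: [0.686, 0.17, 0.687, -0.169]
wrist_force: [-0.1, 0.5, -2.5]
finger_gap: 37.5
```

```bash
python3 tilt.py
```

```text
t 13.6 grip s,n,z rel bend [-35.1  -1.5  71.4] F s,n,z [-0.3   0.42 -2.55] M s,n,z [ 0.019  0.159 -0.022] gap 37.5
z 6 6 s [-4.2 -3.3 -2.7]
z 10 26 s [-7.1 -6.5 -5.1]
z 14 393 s [-7.5 -6.8 -5.6]
z 18 57 s [-7.  -6.1 -5.8]
tilt deg (foot out +) 17.9
```

Call:
drive_tool --pt "-1.2 0 1.1 0" --pt "-2.4 0 2.2 0" --pt "-3.7 0 3.4 0" --pt "-3.7 0 3.4 0"

```text
time_s: 13.98
ee_pos: [572.3, -228.8, 469.2]
eef_rot: [0.687, 0.169, 0.686, -0.17]
wrist_force: [0.2, -0.2, -2.4]
finger_gap: 37.2
```

```bash
python3 -c "
from h import *
st()"
```

```text
t 13.98 grip s,n,z rel bend [-30.6  -1.6  75.2] F s,n,z [ 0.29 -0.07 -2.42] M s,n,z [-0.052  0.154  0.001] gap 37.2
```

Call:
drive_tool --pt "-1.2 0 1.1 0" --pt "-2.4 0 2.2 0" --pt "-3.7 0 3.4 0" --pt "-3.7 0 3.4 0"

```text
time_s: 14.32
ee_pos: [575.4, -230.5, 472.6]
eef_rot: [0.687, 0.169, 0.686, -0.17]
wrist_force: [-0.3, 0.1, -2.5]
finger_gap: 37.2
```

```bash
python3 -c "
from h import *
st()"
```

```text
t 14.32 grip s,n,z rel bend [-27.2  -1.6  78.6] F s,n,z [-0.27 -0.05 -2.47] M s,n,z [-0.028  0.179  0.02 ] gap 37.2
```

Call:
drive_tool --pt "-0.5 0 -0.5 0" --pt "-0.9 0 -1 0" --pt "-1.4 0 -1.5 0" --pt "-1.4 0 -1.5 0"

```text
time_s: 14.65
ee_pos: [573.7, -229.6, 473.3]
eef_rot: [0.687, 0.169, 0.686, -0.169]
wrist_force: [0.9, -0.7, -4.7]
finger_gap: 37.4
```

```bash
python3 -c "
from h import *
st()"
```

```text
t 14.65 grip s,n,z rel bend [-29.2  -1.6  79.3] F s,n,z [ 1.17 -0.22 -4.7 ] M s,n,z [-0.059  0.088 -0.023] gap 37.4
```

Call:
drive_tool --pt "-1 0 1.2 0" --pt "-2.1 0 2.2 0" --pt "-3.1 0 3.3 0" --pt "-4.1 0 4.3 0" --pt "-4.1 0 4.3 0"

```text
time_s: 15.07
ee_pos: [577.8, -231.8, 478.3]
eef_rot: [0.687, 0.169, 0.686, -0.17]
wrist_force: [-0.1, -0.8, -3.5]
finger_gap: 37.4
```

```bash
python3 -c "
from h import *
st()"
```

```text
t 15.07 grip s,n,z rel bend [-24.4  -1.6  84.3] F s,n,z [ 0.29 -0.71 -3.52] M s,n,z [-0.027  0.153  0.012] gap 37.4
```

Call:
drive_tool --pt "-1 0 1 0" --pt "-2.2 0 2 0" --pt "-3.3 0 3 0" --pt "-3.3 0 3 0"

```text
time_s: 15.4
ee_pos: [580.4, -233.1, 481.4]
eef_rot: [0.687, 0.169, 0.686, -0.17]
wrist_force: [0.1, -0.7, -2.6]
finger_gap: 37.4
```

```bash
python3 -c "
from h import *
st()"
```

```text
t 15.4 grip s,n,z rel bend [-21.5  -1.6  87.4] F s,n,z [ 0.4  -0.55 -2.6 ] M s,n,z [-0.025  0.112 -0.009] gap 37.4
```

Call:
drive_tool --pt "-1 0 1 0" --pt "-2.2 0 2 0" --pt "-3.3 0 3 0" --pt "-3.3 0 3 0"

```text
time_s: 15.73
ee_pos: [583.1, -234.5, 484.8]
eef_rot: [0.687, 0.169, 0.686, -0.17]
wrist_force: [0.3, -0.3, -3.8]
finger_gap: 36.8
```

```bash
python3 -c "
from h import *
st()"
```

```text
t 15.73 grip s,n,z rel bend [-18.5  -1.6  90.8] F s,n,z [ 0.38 -0.17 -3.78] M s,n,z [ 0.027  0.14  -0.039] gap 36.8
```

Call:
drive_tool --pt "-1 0 1 0" --pt "-2.2 0 2 0" --pt "-3.3 0 3 0" --pt "-3.3 0 3 0"

```text
time_s: 16.07
ee_pos: [585.8, -235.9, 488.1]
eef_rot: [0.687, 0.169, 0.686, -0.17]
wrist_force: [0.7, -0.7, -2.5]
finger_gap: 37.6
```

```bash
python3 -c "
from h import *
st()"
```

```text
t 16.07 grip s,n,z rel bend [-15.5  -1.5  94.1] F s,n,z [ 0.98 -0.32 -2.53] M s,n,z [-0.012  0.133  0.03 ] gap 37.6
```

Call:
drive_tool --pt "-1 0 1 0" --pt "-2.2 0 2 0" --pt "-3.3 0 3 0" --pt "-4.4 0 4 0" --pt "-4.4 0 4 0"

```text
time_s: 16.48
ee_pos: [589.3, -237.8, 492.6]
eef_rot: [0.687, 0.169, 0.686, -0.17]
wrist_force: [0.4, -0.5, -2.4]
finger_gap: 37.2
```

```bash
python3 -c "
from h import *
st()"
```

```text
t 16.48 grip s,n,z rel bend [-11.5  -1.5  98.6] F s,n,z [ 0.52 -0.23 -2.36] M s,n,z [-0.072  0.256 -0.048] gap 37.2
```

Call:
drive_tool --pt "-1 0 1.2 0" --pt "-2.2 0 2.5 0" --pt "-3.3 0 3.8 0" --pt "-4.4 0 5 0" --pt "-4.4 0 5 0"

```text
time_s: 16.9
ee_pos: [593.8, -240.2, 496.8]
eef_rot: [0.687, 0.169, 0.686, -0.17]
wrist_force: [0.3, -0.4, -2.3]
finger_gap: 37.7
```

```bash
python3 both.py b2.png 320 195
```

```text
t 16.9 grip s,n,z rel bend [ -6.4  -1.5 102.8] F s,n,z [ 0.42 -0.22 -2.3 ] M s,n,z [-0.05   0.233  0.009] gap 37.7
```

View pics/b2.png

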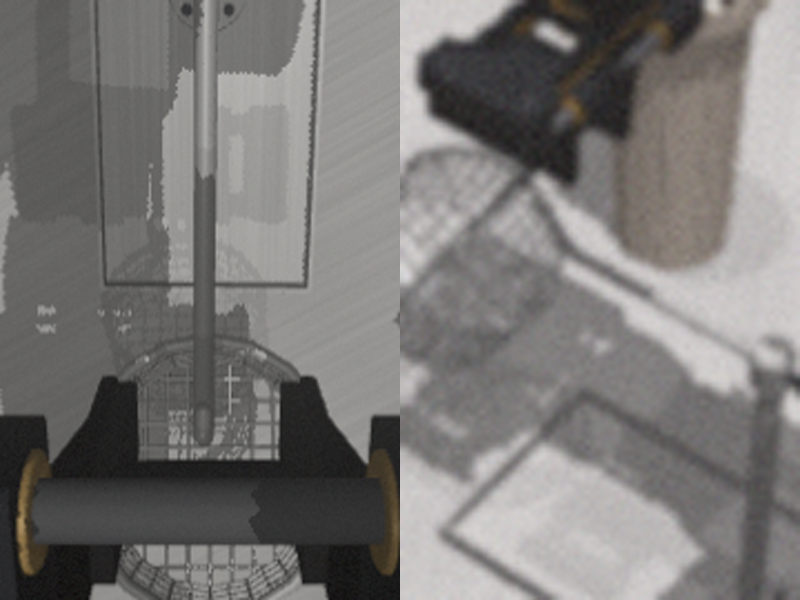

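The hook tip now lies on the post side of the handle, left panel (203,430), and the wrist carries only the weight. The eye is over the end, so I'll move straight out before doing anything else.

Call:
drive_tool --pt "-1 0 4 0" --pt "-2 0 10 0" --pt "-3 0 18 0" --pt "-3 0 27 0" --pt "-3 0 36 0" --pt "-3 0 46 0" --pt "-3 0 56 0" --pt "-3 0 66 0" --pt "-3 0 76 0" --pt "-3 0 86 0" --pt "-3 0 95 0" --pt "-3 0 95 0"

```text
time_s: 18.0
ee_pos: [679.4, -285.4, 498.6]
eef_rot: [0.687, 0.169, 0.686, -0.17]
wrist_force: [0.6, -0.2, -2.9]
finger_gap: 37.6
```

Call:
drive_tool --pt "0 0 0 0" --pt "0 0 0 0" --pt "0 0 0 0" --pt "0 0 0 0" --pt "0 0 0 0" --pt "0 0 0 0" --newtons 14

```text
time_s: 18.5
ee_pos: [677.3, -284.0, 499.7]
eef_rot: [0.687, 0.169, 0.686, -0.169]
wrist_force: [-0.2, 0.6, -2.5]
finger_gap: 37.9
```

```bash
python3 tilt.py
```

```text
t 18.5 grip s,n,z rel bend [ 87.8  -1.  105.7] F s,n,z [-0.44  0.43 -2.54] M s,n,z [-0.067  0.036  0.038] gap 37.9
z -26 55 s [3.8 4.  4.3]
z -22 112 s [3.1 3.6 4.1]
z -18 124 s [2.7 3.1 3.6]
z -14 135 s [2.1 2.5 3. ]
z -10 136 s [1.7 2.  2.5]
z -6 148 s [1.1 1.5 2.1]
z -2 163 s [0.5 1.  1.5]
z 2 177 s [-0.   0.5  0.9]
z 6 159 s [-0.6  0.   0.4]
z 18 368 s [ 8.1  9.6 11.7]
z 22 7 s [7.6 8.4 9.6]
tilt deg (foot out +) 7.5
```

Call:
drive_tool --pt "-5 10 8 0" --pt "-10 25 16 0" --pt "-20 45 20 0" --pt "-30 65 20 0" --pt "-40 85 20 0" --pt "-40 105 20 0" --pt "-40 125 20 0" --pt "-40 145 20 0" --pt "-40 160 20 0" --pt "-40 172 20 0" --pt "-40 178 20 0" --pt "-40 180 20 0" --newtons 11

```text
time_s: 19.55
ee_pos: [779.4, -133.2, 539.3]
eef_rot: [0.687, 0.169, 0.687, -0.169]
wrist_force: [-0.2, -0.4, -1.9]
finger_gap: 38.0
```

```bash
python3 tilt.py | egrep 'tilt|grip'
python3 - <<'E'
from h import *
from scipy.optimize import least_squares
print(pose()[0].round(1), pose()[1].round(3).tolist())
for n,c,w in(('top',(205,243),48),('side',(344,358),50)):
    z=np.load(n+'.npz'); d=z['d']; vs,us=np.mgrid[max(0,c[1]-w):min(400,c[1]+w),c[0]-w:c[0]+w]; uv=np.c_[us.ravel(),vs.ravel()]
    P=pt(n,uv,d[uv[:,1],uv[:,0]]); k=(P[:,2]>76)&(P[:,2]<95)&(np.hypot(P[:,0]-448,P[:,1]-172)<110); Q=P[k]
    f=least_squares(lambda x:np.hypot(Q[:,0]-x[0],Q[:,1]-x[1])-x[2],[448,172,88],loss='soft_l1',f_scale=2)
    print(n,k.sum(),f.x.round(1),np.median(Q[:,2]))
E
```

```text
t 19.55 grip s,n,z rel bend [107.2 180.  145.3] F s,n,z [-0.02 -0.42 -1.9 ] M s,n,z [-0.002  0.034 -0.013] gap 38.0
tilt deg (foot out +) 4.6
[ 779.3 -133.7  539.2] [[-0.0, 0.465, 0.885], [-0.0, 0.885, -0.465], [-1.0, -0.0, -0.0]]
top 344 [449.4 170.1  89.3] 83.52245304299356
side 760 [452.9 171.7  88.9] 85.42951207520287
```

Call:
drive_tool --pt "0 2 -8 0" --pt "0 6 -23 0" --pt "0 12 -45 0" --pt "0 18 -70 0" --pt "0 25 -96 0" --pt "0 32 -122 0" --pt "0 39 -148 0" --pt "0 46 -174 0" --pt "0 53 -200 0" --pt "0 60 -226 0" --pt "0 67 -252 0" --pt "0 74 -278 0"

```text
time_s: 20.6
ee_pos: [566.1, 60.3, 540.0]
eef_rot: [0.687, 0.17, 0.686, -0.17]
wrist_force: [0.2, 0.4, -3.3]
finger_gap: 37.9
```

Call:
drive_tool --pt "0 7 -26 0" --pt "0 14 -52 0" --pt "0 21 -78 0" --pt "0 27 -102 0" --pt "0 33 -124 0" --pt "0 38 -142 0" --pt "0 41 -155 0" --pt "0 43 -163 0" --pt "0 43 -168 0" --pt "0 43 -168 0" --pt "0 43 -168 0"

```text
time_s: 21.52
ee_pos: [439.2, 176.5, 539.6]
eef_rot: [0.687, 0.17, 0.686, -0.17]
wrist_force: [0.2, 1.0, -2.7]
finger_gap: 37.6
```

```bash
python3 tilt.py; python3 both.py b3.png 344 330; python3 -c "
from h import *
print(pose()[0])"
```

```text
t 21.52 grip s,n,z rel bend [-338.3  293.9  145.6] F s,n,z [-0.25  0.97 -2.68] M s,n,z [-0.04  -0.025 -0.048] gap 37.6
z -26 59 s [2.6 3.  3.5]
z -22 139 s [2.3 2.8 3.2]
z -18 134 s [2.1 2.5 3. ]
z -14 157 s [1.7 2.2 2.7]
z -10 148 s [1.4 1.8 2.4]
z -6 174 s [1.  1.5 2.1]
z -2 183 s [0.8 1.2 1.7]
z 2 199 s [0.5 0.9 1.3]
z 6 102 s [0.1 0.6 1. ]
z 18 451 s [ 8.4 10.2 12.4]
z 22 6 s [8.7 9.  9.6]
tilt deg (foot out +) 4.7
t 21.57 grip s,n,z rel bend [-338.   294.   145.5] F s,n,z [ 0.35 -0.11 -2.79] M s,n,z [-0.051  0.119  0.01 ] gap 37.9
[439.49402704 176.4607745  539.38450281]
```

View pics/b3.png

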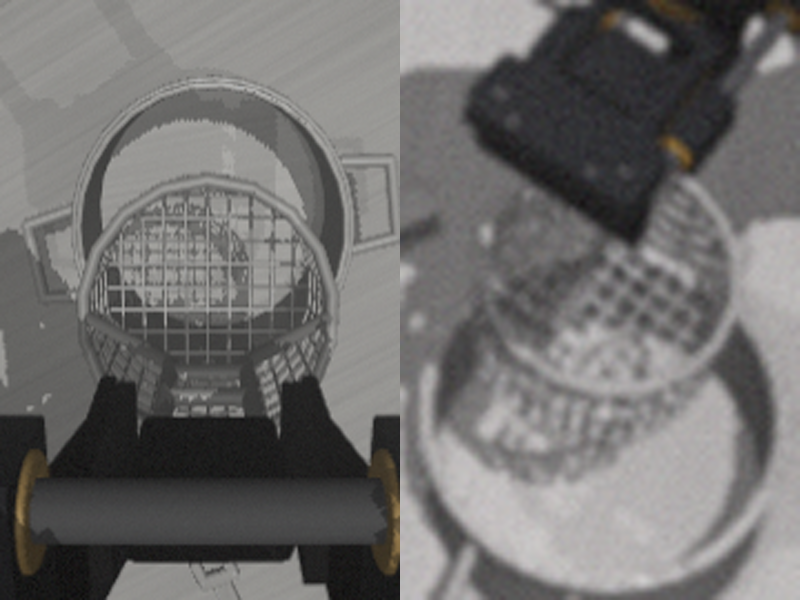

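The basket hangs nearly upright (about 5°) above the pot. In the left panel its ring is centred near x=209 and the pot near x=212. I'll measure the rim centre by depth.

```bash
cat > rim.py <<'E'
from h import *
from scipy.optimize import least_squares
import sys
p,r=st(); z0=p[2]-164-154; cal=cam2world('wrist'); im,d=eyes.read_camera('wrist')
vs,us=np.mgrid[0:400:1,150:490]; uv=np.c_[us.ravel(),vs.ravel()]; D=d[uv[:,1],uv[:,0]]; P=pt('wrist',uv,D,cal)
g=p+r[:,0]*164; q=P-g; s,n=q@U,q@N
rr=np.hypot(s-20,n)
k=(D>0)&(abs(P[:,2]-z0)<18)&(rr>45)&(rr<78); Q=np.c_[s,n,P[:,2]][k]
f=least_squares(lambda x:np.hypot(Q[:,0]-x[0],Q[:,1]-x[1])-60,[15,0],loss='soft_l1',f_scale=2).x
A=np.linalg.lstsq(np.c_[Q[:,:2],np.ones(len(Q))],Q[:,2],rcond=None)[0]
c=g+U*f[0]+N*f[1]; print(k.sum(),'rim centre rel grasp',f.round(1),'world',c[:2].round(1),'slope deg s,n',np.degrees(np.arctan(A[:2])).round(1),'z rim',np.median(Q[:,2]).round(1))
e=np.array([451,171])-c[:2]; print('to pot centre: tool z',(e@U[:2]).round(1),'tool y',(e@N[:2]).round(1))
E
python3 rim.py
```

```text
t 21.67 grip s,n,z rel bend [-338.1  294.   145.4] F s,n,z [ 0.95  0.46 -2.72] M s,n,z [ 0.036  0.028 -0.017] gap 37.8
1585 rim centre rel grasp [22.7 -1.6] world [458.9 164.4] slope deg s,n [ 1.5 -0.3] z rim 216.3
to pot centre: tool z -10.1 tool y 2.1
```

Call:
drive_tool --pt "2 1 -5 0" --pt "8 2 -11 0" --pt "18 2 -15 0" --pt "32 2 -15 0" --pt "46 2 -15 0" --pt "60 2 -15 0" --pt "74 2 -15 0" --pt "87 2 -15 0" --pt "99 2 -15 0" --pt "109 2 -15 0" --pt "117 2 -15 0" --pt "122 2 -15 0"

```text
time_s: 22.72
ee_pos: [425.8, 185.9, 416.3]
eef_rot: [0.686, 0.169, 0.687, -0.17]
wrist_force: [0.3, -0.5, -2.9]
finger_gap: 37.7
```

Call:
drive_tool --pt "2 0 0 0" --pt "4 0 0 0" --pt "6 0 0 0" --pt "8 0 0 0" --pt "8 0 0 0"

```text
time_s: 23.13
ee_pos: [426.4, 185.7, 409.5]
eef_rot: [0.687, 0.17, 0.686, -0.169]
wrist_force: [-1.6, -0.1, -3.4]
finger_gap: 37.8
```

```bash
python3 rim.py; python3 tilt.py | grep tilt
```

```text
t 23.13 grip s,n,z rel bend [-354.1  296.    15.5] F s,n,z [-1.37 -0.83 -3.35] M s,n,z [0.011 0.101 0.005] gap 37.8
1781 rim centre rel grasp [20.9 -1.4] world [444.2 174.7] slope deg s,n [ 1.7 -0.4] z rim 86.1
to pot centre: tool z 7.8 tool y -0.1
tilt deg (foot out +) 4.3
```

Call:
drive_tool --pt "1 0 0 0" --pt "2 0 0 0" --pt "3 0 0 0" --pt "4 0 0 0" --pt "4 0 0 0"

```text
time_s: 23.65
ee_pos: [426.3, 185.7, 405.2]
eef_rot: [0.686, 0.169, 0.687, -0.17]
wrist_force: [-0.5, -0.4, -2.9]
finger_gap: 38.1
```

```bash
python3 -c "
from h import *
st()"
```

```text
t 23.65 grip s,n,z rel bend [-354.2  295.9   11.2] F s,n,z [-0.26 -0.62 -2.93] M s,n,z [-0.016  0.077  0.   ] gap 38.1
```

Call:
drive_tool --pt "1 0 0 0" --pt "2 0 0 0" --pt "2 0 0 0"

```text
time_s: 23.9
ee_pos: [426.3, 185.7, 403.2]
eef_rot: [0.686, 0.169, 0.687, -0.17]
wrist_force: [0.2, -0.3, -2.8]
finger_gap: 37.8
```

```bash
python3 -c "
from h import *
st()"; python3 tilt.py | grep tilt
```

```text
t 23.9 grip s,n,z rel bend [-354.3  295.9    9.2] F s,n,z [ 0.33 -0.11 -2.77] M s,n,z [0.043 0.023 0.076] gap 37.8
tilt deg (foot out +) 4.4
```

Call:
drive_tool --pt "1 0 0 0" --pt "2 0 0 0" --pt "3 0 0 0" --pt "3 0 0 0"

```text
time_s: 24.28
ee_pos: [426.3, 185.7, 400.2]
eef_rot: [0.686, 0.169, 0.687, -0.17]
wrist_force: [-0.3, -0.0, -2.7]
finger_gap: 37.6
```

```bash
python3 -c "
from h import *
st()"; python3 tilt.py | grep tilt
```

```text
t 24.28 grip s,n,z rel bend [-354.3  295.9    6.2] F s,n,z [-0.28 -0.18 -2.73] M s,n,z [0.016 0.083 0.019] gap 37.6
tilt deg (foot out +) 4.3
```

Call:
drive_tool --pt "1 0 0 0" --pt "2 0 0 0" --pt "2 0 0 0"

```text
time_s: 24.58
ee_pos: [426.5, 185.7, 398.5]
eef_rot: [0.687, 0.169, 0.686, -0.169]
wrist_force: [-0.1, -0.2, -2.3]
finger_gap: 38.1
```

```bash
python3 -c "
from h import *
st()"; python3 tilt.py | grep tilt
```

```text
t 24.58 grip s,n,z rel bend [-354.   296.1    4.5] F s,n,z [ 0.   -0.19 -2.32] M s,n,z [-0.047  0.049 -0.026] gap 38.1
tilt deg (foot out +) 4.3
```

Call:
drive_tool --pt "1 0 0 0" --pt "2 0 0 0" --pt "2 0 0 0"

```text
time_s: 24.88
ee_pos: [427.6, 185.6, 397.9]
eef_rot: [0.688, 0.17, 0.685, -0.169]
wrist_force: [1.1, -2.0, 5.7]
finger_gap: 37.9
```

```bash
python3 -c "
from h import *
st()"; python3 tilt.py | grep tilt
```

```text
t 24.88 grip s,n,z rel bend [-352.2  296.8    3.9] F s,n,z [ 1.91 -1.28  5.69] M s,n,z [-0.351 -0.24   0.006] gap 37.9
tilt deg (foot out +) 3.9
```

Call:
drive_tool --pt "0.7 0 0 0" --pt "1.5 0 0 0" --pt "1.5 0 0 0"

```text
time_s: 25.18
ee_pos: [428.4, 185.5, 397.4]
eef_rot: [0.69, 0.17, 0.684, -0.169]
wrist_force: [1.7, -1.7, 10.7]
finger_gap: 37.9
```

```bash
python3 rim.py; python3 tilt.py
```

```text
t 25.18 grip s,n,z rel bend [-350.9  297.4    3.5] F s,n,z [ 2.27 -0.71 10.71] M s,n,z [-0.447 -0.415  0.05 ] gap 37.9
1711 rim centre rel grasp [19.7 -2.2] world [446.2 174.3] slope deg s,n [-0.  -0.4] z rim 75.0
to pot centre: tool z 5.8 tool y -0.7
t 25.23 grip s,n,z rel bend [-351.   297.4    3.5] F s,n,z [ 3.18 -2.43  9.77] M s,n,z [-0.418 -0.399 -0.001] gap 38.2
z -26 69 s [2.2 2.7 3.1]
z -22 141 s [2.2 2.6 3.2]
z -18 145 s [1.9 2.4 2.9]
z -14 152 s [1.7 2.1 2.6]
z -10 178 s [1.4 1.9 2.4]
z -6 177 s [1.2 1.6 2.1]
z -2 194 s [0.9 1.4 1.9]
z 2 205 s [0.7 1.1 1.7]
z 6 69 s [0.3 0.9 1.3]
z 18 519 s [ 8.2 10.4 13. ]
z 22 11 s [ 7.3  9.1 11.1]
tilt deg (foot out +) 3.6
```

The basket stands on the floor: rim at z=75, which is 5+70, and level. I'll relieve the pressing force and then open.

Call:
drive_tool --pt "-1 0 0 0" --pt "-2 0 0 0" --pt "-2.7 0 0 0" --pt "-2.7 0 0 0" --newtons 6

```text
time_s: 25.62
ee_pos: [426.6, 185.8, 398.0]
eef_rot: [0.687, 0.17, 0.686, -0.169]
wrist_force: [1.3, -0.1, 2.1]
finger_gap: 38.1
```

```bash
python3 rim.py; python3 tilt.py | grep tilt
```

```text
t 25.62 grip s,n,z rel bend [-353.7  296.3    4. ] F s,n,z [1.22 0.51 2.11] M s,n,z [ 0.005 -0.26   0.044] gap 38.1
1779 rim centre rel grasp [21.  -1.6] world [444.6 174.5] slope deg s,n [-1.1 -0.2] z rim 75.6
to pot centre: tool z 7.3 tool y -0.1
tilt deg (foot out +) 4.2
```

Call:
drive_tool --pt "0 0 0 0" --pt "0 0 0 0" --pt "0 0 0 0" --pt "0 0 0 0" --pt "0 0 0 0" --pt "0 0 0 0" --pt "0 0 0 0" --pt "0 0 0 0" --hand 1

```text
time_s: 26.38
ee_pos: [426.3, 185.7, 397.6]
eef_rot: [0.686, 0.169, 0.687, -0.169]
wrist_force: [0.4, -0.9, 0.0]
finger_gap: 82.5
```

```bash
python3 rim.py; python3 tilt.py | egrep 'tilt|grip'
```

```text
t 26.38 grip s,n,z rel bend [-354.2  296.     3.6] F s,n,z [ 0.81 -0.62  0.04] M s,n,z [-0.013  0.005 -0.026] gap 82.5
2126 rim centre rel grasp [24.9 -1.3] world [447.6 172.9] slope deg s,n [-2.1 -0.1] z rim 73.8
to pot centre: tool z 3.8 tool y -0.1
t 26.43 grip s,n,z rel bend [-354.2  296.     3.6] F s,n,z [-0.54 -0.08 -0.85] M s,n,z [ 0.011  0.06  -0.006] gap 84.0
tilt deg (foot out +) -13.0
```

Call:
drive_tool --pt "-5 0 0 0" --pt "-15 0 0 0" --pt "-30 0 0 0" --pt "-50 0 0 0" --pt "-75 0 0 0" --pt "-100 0 0 0" --pt "-125 0 0 0" --pt "-145 0 -20 0" --pt "-155 0 -45 0" --pt "-160 0 -60 0" --pt "-160 0 -60 0"

```text
time_s: 27.4
ee_pos: [370.7, 214.4, 559.0]
eef_rot: [0.687, 0.169, 0.686, -0.168]
wrist_force: [-0.3, 0.1, 0.5]
finger_gap: 87.0
```

```bash
python3 both.py b4.png 344 330
python3 - <<'E'
from h import *
cal=cam2world('wrist'); im,d=eyes.read_camera('wrist')
vs,us=np.mgrid[0:400,100:540]; uv=np.c_[us.ravel(),vs.ravel()]; D=d[uv[:,1],uv[:,0]]; P=pt('wrist',uv,D,cal)
k=(D>0)&(P[:,2]>205)&(P[:,2]<235)&(np.hypot(P[:,0]-446,P[:,1]-174)<60); Q=P[k]; print('block top',k.sum(),Q.mean(0).round(1) if k.any() else '', cv2.minAreaRect(Q[:,:2].astype(np.float32)) if k.any() else '')
k=(D>0)&(P[:,2]>68)&(P[:,2]<82)&(np.hypot(P[:,0]-446,P[:,1]-174)<68)&(np.hypot(P[:,0]-446,P[:,1]-174)>50); print('rim',k.sum(),P[k].mean(0).round(1)); A=np.linalg.lstsq(np.c_[P[k][:,:2],np.ones(k.sum())],P[k][:,2],rcond=None)[0]; print(np.degrees(A[:2]).round(1))
E
```

```text
t 27.4 grip s,n,z rel bend [-416.6  295.5  165. ] F s,n,z [-0.34 -0.09  0.52] M s,n,z [-0.058 -0.022 -0.053] gap 87.0
block top 397 [442.2 175.4 220.8] ((442.9336853027344, 175.00735473632812), (37.959659576416016, 4.384418964385986), 62.34247589111328)
rim 745 [439.2 176.9  73.4]
[-0. -0.]
```

View pics/b4.png

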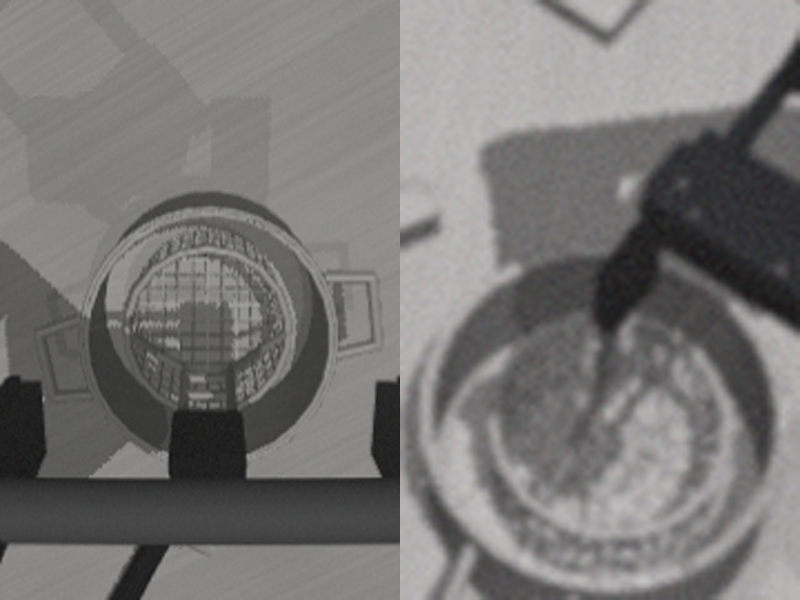

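Run:
```python
from h import *
from scipy.optimize import least_squares
for n,c,w in(('side',(344,358),50),('top',(205,243),48)):
    im,d=eyes.read_camera(n); old=np.load(n+'.npz')['d']
    vs,us=np.mgrid[max(0,c[1]-w):min(400,c[1]+w),c[0]-w:c[0]+w]; uv=np.c_[us.ravel(),vs.ravel()]
    P=pt(n,uv,d[uv[:,1],uv[:,0]]); R_=np.hypot(P[:,0]-451,P[:,1]-171); k=(P[:,2]>76)&(P[:,2]<95)&(R_<110)&(R_>75); Q=P[k]
    f=least_squares(lambda x:np.hypot(Q[:,0]-x[0],Q[:,1]-x[1])-x[2],[448,172,88],loss='soft_l1',f_scale=2)
    print(n,k.sum(),f.x.round(1))
    for q in['wrench','hammer','housing_mid','basket_grip','basket_foot','hook_bend']:
        print(q,[(round(e['conf'],2),np.round(e['xy'],1).tolist()) for e in eyes.place_of(n,q)[:3]])
```

```text
side 705 [452.9 171.8  88.9]
wrench [(0.83, [230.4, 301.0])]
hammer [(0.85, [278.9, 286.1]), (0.41, [347.5, 322.0]), (0.26, [341.7, 361.8])]
housing_mid [(0.58, [334.6, 154.8]), (0.3, [346.8, 365.9])]
basket_grip [(0.67, [346.9, 323.3])]
basket_foot [(0.7, [347.5, 364.7]), (0.68, [384.6, 149.8]), (0.28, [334.3, 195.5])]
hook_bend [(0.66, [316.7, 183.2])]
top 320 [449.5 170.4  89.2]
wrench [(0.68, [246.5, 156.2])]
hammer [(0.7, [315.3, 191.0]), (0.67, [263.7, 185.9])]
housing_mid [(0.81, [388.0, 204.4])]
basket_grip [(0.86, [455.6, 244.7]), (0.78, [191.9, 238.7]), (0.78, [322.3, 281.3])]
basket_foot [(0.9, [437.3, 250.9]), (0.66, [319.7, 287.0]), (0.59, [206.3, 242.9])]
hook_bend [(0.82, [318.0, 190.5])]
```

The pot hasn't moved (fit (452.9,171.8) against (452.9,171.7) before), and the bystanders are where they were. Handing in.

```bash
python3 -c "
from h import *
st(); print(ticket.hand_in())"
```

```text
t 28.25 grip s,n,z rel bend [-414.1  295.7  163.7] F s,n,z [-0.32  1.02  0.41] M s,n,z [ 0.038 -0.059 -0.034] gap 87.2
the job is handed in; nothing more can be done
None
```

The steel basket is off the hook and standing upright on the pot's floor. The gripper is open and clear of everything, and I handed in at 28 s. `hand_in` gave no verdict.

**Unhooking:** The tool can only spin about the vertical, so I held the grip block softly by its y faces. The end piece tipped the foot outwards by pushing on the lower bar. I then tightened the grip and followed the outer face up over the tip, by force. I measured the end piece at about 48° from depth images.

**Last checks:**
- **Basket:** the rim is at z≈74 mm (75 expected) and about level, and the rim centre is about 4 mm from the pot's centre.
- **Pot:** the circle fit came out within 0.3 mm of the first one in both views.
- **Bystanders:** the hammer, wrench and filter housing were found within about 4 px of their starting pixels, which is within the networks' scatter.

**What did not go cleanly:**
- **Hook force:** it stayed mostly below 8 N. One reading was about 9–10 N, when friction reversed at the start of the slide. That is under the 12 N limit, but I only saw the force at the end of each move, so a short peak could have been missed.
- **Grip slip:** the block slid about 8–11 mm sideways in the pads while tipping.
- **Landing force:** touching down in the pot briefly pressed with about 13 N, harder than I intended.
- **Tilt estimate:** it failed at large tilt and again after release. I relied on the rim, the pictures and the forces instead.

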